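Turn a control-unit board over in its repair stand

ROBOT

A 6-joint arm with a two-finger parallel gripper is mounted at the origin on the work surface. World frame = base frame: x ahead of the robot, y to its left, z up, the work surface at z = 0. Lengths are in m, angles in rad, forces in N, time in s.
With the tool pointing down it reaches from about 0.35 to 0.975 m from the base axis. Payload 4.9 kg.
Tool frame: the origin (TCP) lies midway between the tips of the shut fingers; the grasp point (between the pads) lies 19 mm behind it; z points along the fingers, y is the direction in which the jaws open and shut (so a half turn about z gives the same grasp; the last joint's range is limited). The gripper opens to 85 mm and grips with 20 to 120 N. Pads are 22 mm wide; open, the fingers measure 114 mm over their backs; the gripper's body (76 mm by 85 mm) begins 54 mm behind the grasp point. The pads swing forward as they close: fully open they stand 13 mm farther back than shut.
Start: joints at [1.006, 0.053, 1.613, -0, 1.476, -0.119], TCP at [0.269, 0.564, 0.231] pointing down, gripper open.
Joint ranges: [-3.01, 3.01], [-1.01, 2.22], [0.06, 2.58], [-1.02, 4.17], [0.09, 2.62], [-3.14, 3.14]. Speed limits (rad/s): [2.57, 2.57, 3.14, 3.14, 3.14, 3.14].

INTERFACE

Orientations are given as a rotation vector (axis times angle).
In Python, from station import ctrl gives the robot as it stands.
- The arm moves only by the shell command python3 -m jog 'ROWS' [FORCE]. ROWS is JSON, one flat list of numbers, 7 for each row, row after row: the opening, from 0 (shut) to 1 (fully open), then the shift along the tool's x, y, z in m, then the turn, a rotation vector about the tool's x, y, z in degrees. A call has 1 to 10 rows; each row shifts and turns the commanded pose from where the row before left it, along the tool's axes as they then stand; what a row does not reach is not made up. A row lasts 1/8 s, in which the tool goes at most 62.5 mm and 10.7 degrees, less where a joint would pass 70% of its speed; a pose out of reach is approached as far as the arm can. A call with a gripper value outside its range is refused whole. The fingers move at their own pace and stop on an object; FORCE is the grip in N (left out, the last holds). Time passes only in rows, so rows that do not move let the fingers close. It gives the time, the measured TCP pose, the force and the opening at its end, in the units of the state.
- ctrl.get_obs(): the state, without advancing time (a new reading comes with each control period).
- ctrl.get_image(name): name is "side" or "top" or "wrist"; returns a dict with "image" (480x640x3 uint8, blue, green, red), "camera_matrix" (3x3 intrinsics, pixels), "rvec" (rotation vector, rad) and "tvec" (3), from world to camera coordinates, as OpenCV has them; the wrist camera has in their place "mount" (4x4, takes a point from camera to tool coordinates, whose origin is the TCP and whose axes are the flange's). Camera axes: x right, y down, z forward; pixel columns grow to the right and rows downward; lengths in m; the calibration is good to about 2 mm. A picture is of the moment at which its call begins: read the wrist's pose just before it. There is no depth.
- ctrl.finish_job(): hands the job in, once; it reports no verdict.
Trained networks look in a picture, given as the dict that the camera call returned (one of the last four; its "shot" number tells which), for a name from the list of things; names that differ only in an ending like _2 or _b are one class to them, and where a whole thing is asked for, a point or a joint stands for the part that bears it (a point fixed in the world has none). Each returns a list of dicts, best first, with "p" (0 to 1); they miss things now and then, are a little off and sometimes report something else, mostly with a low value. They report only what shows in the picture. A call takes as long as a camera call. They do not tell look-alikes from the thing itself.
- ctrl.boxes_of(target, picture): "box" ([centre column, centre row, width, height] in pixels, round what is visible of it).
The state is a dict: "t": time; "q": joint angles; "dq": joint speeds; "effort": joint torques, N m; "tool_pos": TCP position; "tool_rot": TCP orientation; "contact_force": force on the tool from outside, world axes, zero at the start; "wrist_torque": the same for the moment, N m; "opening": finger opening in m.
Only numpy, scipy, OpenCV 4.12 (cv2) and the standard library are available. Lean on these libraries where they do the work, as an engineer would, in place of code of your own. Each camera call takes 0.05 s, during which the arm holds its last target. There are 200 camera calls.

TASK

The control-unit board leaning in the repair stand shows its component side. Lift it out, turn it over and lean it back in the same stand so that its solder side now faces up and outward, sitting straight and about central, with its lower edge down in both feet and its face flat against both back bars. Leave the tester, the reader and the screwdriver where they lie.

Things in the scene. Friction and masses are not known exactly. Their poses are not given: they have to be found in the camera images.
- board_mid (a point): Centre of the green circuit board, mid-thickness: 160 wide (x) x 110 tall (y) x 4 mm (z), about 0.16 kg. z points out of the component side (black connector block, chip, two metal cans, up to 16 mm from mid-plane, all within |x| < 32, y < +6 mm). The solder side has only tiny solder points. It starts component side out, axes along the cradle's, up to 8 mm off centre in x.
- board_grip (a point): Point on the board 40 mm up (+y) from its centre, mid-thickness, 15 mm below the top edge; same axes as board_mid. The top strip, y = +10 to +55 mm from the board's centre, is bare on both sides over the full width, and so are the left and right margins (|x| > 32 mm). Turned over about its upright axis, the board has x and z reversed and y as before.
- cradle: Leaning rest of the stand (fixed). Origin: on the feet's floor at the bars' front, midway between the feet, 45 mm above the bench. x level across the stand, y up the bars (up and towards the robot, 35 deg from upright), z square out of the bars (up and away from the robot). Two bars 18 wide, 6 thick at x = -58 and +58 mm, y = 0 to 75 mm, fronts at z = 0. Nothing between or above them.
- home (a point): Where the centre of a board sitting home in the cradle lies: cradle x = 0, y = 55, z = 2 mm; axes as the cradle's. Each foot, at the lower end of a bar, has a floor 10 mm deep (cradle z = 0 to 10 at y = 0) and in front a lip 20 mm long, flaring 40 degrees outward, so that the groove is about 20 mm wide at its mouth, 12 mm above the floor.
- stand: Base of the repair stand (fixed): dark steel plate 150 x 150 x 10 mm, flat on the bench, with aluminium legs that carry the cradle. Origin at the centre of its underside, z up, x horizontal, pointing away from the robot the way the cradle faces. The cradle's origin is at x = +30, z = 45 mm in this frame.
- tester: Bystander, loose: grey hand-held tester with a green lower shell, lying flat, 196 (x) x 91 (y) x 35 mm. Origin at the centre of its underside, z up.
- reader: Bystander, loose: black interface box, 120 (x) x 100 (y) x 32 mm. Origin at the centre of its underside, z up.
- driver: Bystander, loose: screwdriver with a black handle, 180 mm long, lying on the bench to the right of the stand, along its own x, handle to -x, under 35 mm high. Origin at about its middle, at bench level.
Mind the look-alikes: they are no part of the job. What is shaped like the part that bears board_mid but white is not meant.

How it is judged:
By the outcome, as a careful person would: the job done as asked, in the order asked, and still so for the second after the job is handed in, with the robot touching nothing.
It also fails if it takes over 45 s, if anything falls off the work surface, if the arm or the gripper's body presses on something with over 40 N, if the wrist force passes 120 N, or if a joint passes its speed limit or range.

## Working session

There is one attempt and no reset: what is moved stays moved. The work goes in short steps, Python scripts to look and compute and a shell command to move; the robot and the scene stay as the last step left them, time stands still between calls to the robot, and variables do not carry over. Pictures are saved under pics/ and viewed, about 8 in all and at most 12, crops included, and the job is handed in when it is done.

```bash
ls; mkdir -p pics
cat > h.py <<'E'
import numpy as np, cv2
from station import ctrl
from scipy.spatial.transform import Rotation as R
def cam(d,obs=None):
    K=np.array(d["camera_matrix"])
    if "rvec" in d:
        Rw=cv2.Rodrigues(np.array(d["rvec"],float))[0]; t=np.array(d["tvec"],float).reshape(3)
        return K,Rw,t
    M=np.array(d["mount"]); T=np.eye(4);T[:3,:3]=R.from_rotvec(obs["tool_rot"]).as_matrix();T[:3,3]=obs["tool_pos"]
    W=np.linalg.inv(T@M); return K,W[:3,:3],W[:3,3]
def proj(c,P):
    K,Rw,t=c; p=(np.atleast_2d(P)@Rw.T+t)@K.T; return p[:,:2]/p[:,2:]
def ray(c,uv):
    K,Rw,t=c; d=Rw.T@np.linalg.solve(K,[uv[0],uv[1],1.]); return -Rw.T@t, d/np.linalg.norm(d)
E
python3 - <<'E'
from h import *
o=ctrl.get_obs(); print({k:np.round(v,3) for k,v in o.items()})
ims=[]
for n in("side","top"):
    d=ctrl.get_image(n); ims.append(d["image"]); c=cam(d); print(n,"cam at",(-c[1].T@c[2]).round(3),c[0][0,0])
    cv2.imwrite(f"pics/{n}0.png",d["image"])
    for t in("board_mid","stand","tester","reader","driver"): print(t,[(round(b["p"],2),np.round(b["box"]).tolist()) for b in ctrl.boxes_of(t,d)[:3]])
E
```

```text
pics
{'t': np.float64(0.0), 'q': array([ 1.006,  0.053,  1.614, -0.   ,  1.476, -0.119]), 'dq': array([ 0.   , -0.001, -0.001, -0.   ,  0.002, -0.002]), 'effort': array([-1.0000e-03, -3.9367e+01, -3.7018e+01, -0.0000e+00,  7.0000e-03,
        0.0000e+00]), 'tool_pos': array([0.269, 0.563, 0.23 ]), 'tool_rot': array([-6.940e-01, -3.063e+00,  3.000e-03]), 'contact_force': array([-0.813,  0.64 ,  1.05 ]), 'wrist_torque': array([0.004, 0.028, 0.041]), 'opening': np.float64(0.085)}
side cam at [-0.088 -0.895  0.88 ] 513.2553079710663
board_mid [(0.9, [265.0, 234.0, 47.0, 37.0]), (0.85, [325.0, 233.0, 40.0, 53.0]), (0.66, [346.0, 254.0, 6.0, 5.0])]
stand [(0.7, [325.0, 255.0, 72.0, 56.0])]
tester [(0.89, [217.0, 206.0, 69.0, 38.0]), (0.62, [383.0, 315.0, 49.0, 47.0])]
reader [(0.69, [464.0, 361.0, 65.0, 65.0])]
driver [(0.89, [381.0, 316.0, 46.0, 45.0]), (0.23, [465.0, 360.0, 65.0, 68.0])]
top cam at [ 0.422 -0.037  1.667] 600.1970025031321
board_mid [(0.82, [240.0, 258.0, 64.0, 58.0]), (0.68, [320.0, 237.0, 62.0, 41.0])]
stand [(0.63, [322.0, 240.0, 66.0, 71.0])]
tester [(0.91, [164.0, 268.0, 40.0, 76.0])]
reader [(0.84, [495.0, 244.0, 44.0, 49.0])]
driver [(0.9, [422.0, 253.0, 10.0, 64.0])]
```

Run:
```python
import cv2,numpy as np
a=cv2.imread("pics/top0.png")[170:320,130:530]; b=cv2.imread("pics/side0.png")[180:390,180:500]
a=cv2.resize(a,(800,300)); b=cv2.resize(b,(457,300),interpolation=cv2.INTER_CUBIC)
o=np.zeros((600,800,3),np.uint8);o[:300]=a;o[300:,:457]=b
cv2.imwrite("pics/v1.png",o)
```

```text
(no output)
```

View pics/v1.png

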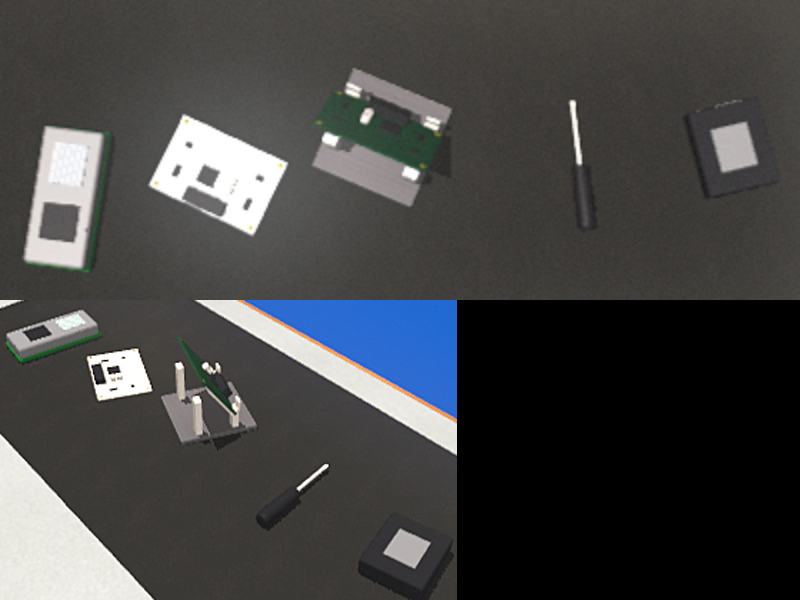

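Top view: the stand is centred at about (321,238) px, with the green board leaning toward the robot. The white look-alike lies flat to its left and the driver to its right. Next I fit the stand pose from the plate corners.

```bash
cat >> h.py <<'E'
def cradle(x,y,yaw):
    """4x4 of cradle from stand pose"""
    Rs=R.from_euler('z',yaw).as_matrix(); a=np.radians(35)
    yv=np.array([-np.sin(a),0,np.cos(a)]); zv=np.array([np.cos(a),0,np.sin(a)]); xv=np.cross(yv,zv)
    T=np.eye(4);T[:3,:3]=Rs@np.c_[xv,yv,zv];T[:3,3]=np.array([x,y,0])+Rs@[.03,0,.045];return T
def tool_err(Tt,o):
    Rt=R.from_rotvec(o["tool_rot"]).as_matrix(); return Rt.T@(Tt[:3,3]-o["tool_pos"]), np.degrees(R.from_matrix(Rt.T@Tt[:3,:3]).as_rotvec())
E
python3 - <<'E'
from h import *
o=ctrl.get_obs();d=ctrl.get_image("top");c=cam(d)
P=[]
for uv in[(305,204),(356,223.5),(336,273),(286.5,252.5)]:
    p,r=ray(c,uv);P.append(p+r*(.01-p[2])/r[2])
P=np.array(P);m=P.mean(0);print(P.round(3),m.round(4))
fx=P[0]+P[1]-P[2]-P[3]; yy=P[0]+P[3]-P[1]-P[2]
print("yaw",np.degrees(np.arctan2(fx[1],fx[0])),np.degrees(np.arctan2(-yy[0],yy[1])))
yaw=np.arctan2(fx[1],fx[0]);C=cradle(m[0],m[1],yaw);print(C.round(3))
print("home px",proj(c,(C@[0,.055,.002,1])[:3]))
# tool: z=-y_c ; jaw y = +-z_c ; view pose: TCP 0.17 above grip point along y
for s in(1,-1):
    T=np.eye(4);zt=-C[:3,1];yt=s*C[:3,2];T[:3,:3]=np.c_[np.cross(yt,zt),yt,zt];T[:3,3]=(C@[0,.095+.15,.002,1])[:3]
    e=tool_err(T,o);print(s,T[:3,3].round(3),[v.round(3) for v in e])
print(np.array(ctrl.get_image("wrist")["mount"]).round(3))
E
```

```text
[[ 0.702  0.042  0.01 ]
 [ 0.65  -0.101  0.01 ]
 [ 0.511 -0.049  0.01 ]
 [ 0.564  0.09   0.01 ]] [ 0.6067 -0.0045  0.01  ]
yaw -19.85432861540097 -20.418250967334732
[[ 0.34  -0.539  0.77   0.635]
 [ 0.941  0.195 -0.278 -0.015]
 [ 0.     0.819  0.574  0.045]
 [ 0.     0.     0.     1.   ]]
home px [[320.35240006 234.68752063]]
1 [0.504 0.032 0.247] [array([-0.441, -0.378, -0.016]), array([-28.372, -25.689,  81.475])]
-1 [0.504 0.032 0.247] [array([-0.441, -0.378, -0.016]), array([ 26.375, -29.13 , -92.392])]
[[-0.    -0.957 -0.29   0.074]
 [ 1.    -0.001  0.001  0.   ]
 [-0.001 -0.29   0.957 -0.143]
 [ 0.     0.     0.     1.   ]]
```

```bash
python3 -m jog '[1,-0.044,-0.038,-0.003,0,0,0, 1,-0.044,-0.038,-0.003,0,0,0, 1,-0.044,-0.038,-0.003,0,0,0, 1,-0.044,-0.038,-0.003,0,0,0, 1,-0.044,-0.038,-0.003,0,0,0, 1,-0.044,-0.038,-0.003,0,0,0, 1,-0.044,-0.038,-0.003,0,0,0, 1,-0.044,-0.038,-0.003,0,0,0, 1,-0.044,-0.038,-0.003,0,0,0, 1,-0.044,-0.038,-0.003,0,0,0]' && python3 -m jog '[1,0,0,0,-2.8,-2.6,8.1, 1,0,0,0,-2.8,-2.6,8.1, 1,0,0,0,-2.8,-2.6,8.1, 1,0,0,0,-2.8,-2.6,8.1, 1,0,0,0,-2.8,-2.6,8.1, 1,0,0,0,-2.8,-2.6,8.1, 1,0,0,0,-2.8,-2.6,8.1, 1,0,0,0,-2.8,-2.6,8.1, 1,0,0,0,-2.8,-2.6,8.1, 1,0,0,0,-2.8,-2.6,8.1]'
python3 - <<'E'
from h import *
o=ctrl.get_obs();d=ctrl.get_image("wrist");cv2.imwrite("pics/w1.png",d["image"]);print(o["q"].round(2),o["tool_pos"].round(3),o["tool_rot"].round(3),d["camera_matrix"])
C=cradle(.6067,-.0045,np.radians(-20.1))
c=cam(d,o)
im=d["image"].copy()
for p in [(-.08,.11,.002),(.08,.11,.002),(.08,0,.002),(-.08,0,.002),(0,.055,.002)]:
    u=proj(c,(C@[*p,1])[:3])[0];print(u.round());cv2.circle(im,tuple(int(v) for v in u),4,(0,0,255),1)
cv2.imwrite("pics/w1o.png",im)
E
```

```text
t: 1.95
tool_pos: [0.5032, 0.0294, 0.2618]
tool_rot: [0.695, 3.063, 0.001]
contact_force: [0.3, 0.1, 0.2]
opening: 0.0856
t: 3.2
tool_pos: [0.5025, 0.0312, 0.2616]
tool_rot: [2.123, 1.496, 0.464]
contact_force: [0.1, 0.5, 0.8]
opening: 0.0855
[ 0.04 -0.64  2.2  -0.26  1.02  0.45] [0.502 0.031 0.262] [2.123 1.496 0.464] [[407.14731852   0.         312.3590115 ]
 [  0.         407.14731852 237.68288715]
 [  0.           0.           1.        ]]
[302. 314.]
[302. 101.]
[305. 105.]
[304. 265.]
[304. 201.]
```

View pics/w1o.png

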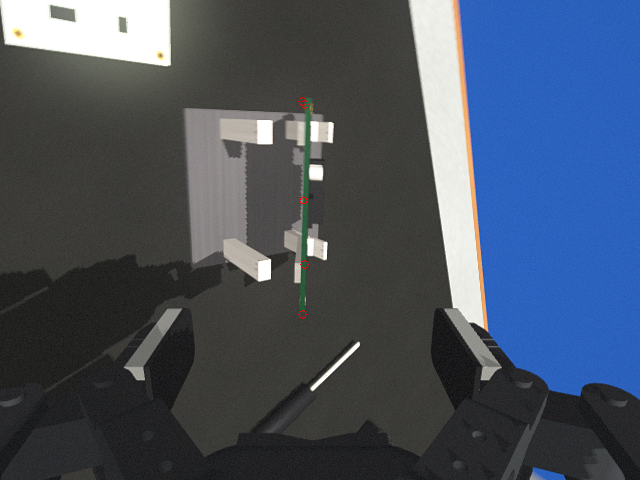

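The overlay shows the board edge-on, top edge running from about (309,98) to (302,312), roughly 2° off prediction. I'll zoom in to measure it.

Run:
```python
from h import *
im=cv2.imread("pics/w1.png");hsv=cv2.cvtColor(im,cv2.COLOR_BGR2HSV)
m=((hsv[...,0]>55)&(hsv[...,0]<90)&(hsv[...,1]>100)&(hsv[...,2]>25)); m[:90]=0;m[325:]=0;m[:,:290]=0;m[:,330:]=0
for r in list(range(94,104))+list(range(110,300,20))+list(range(304,318)):
    x=np.where(m[r])[0]
    if len(x): print(r,x.min(),x.max(),end="; ")
cv2.imwrite("pics/w1z.png",cv2.resize(im[90:320,175:345],None,fx=2.6*1.0,fy=2.6,interpolation=cv2.INTER_CUBIC))
```

```text
98 307 310; 99 306 310; 100 306 310; 101 306 310; 102 306 310; 103 307 309; 110 306 308; 130 306 308; 150 305 308; 170 305 307; 190 304 308; 210 303 307; 230 302 306; 250 302 305; 270 301 305; 290 300 304; 304 300 303; 305 300 304; 306 300 304; 307 300 304; 308 300 304; 309 300 304; 310 300 304; 311 300 304;
```

View pics/w1z.png

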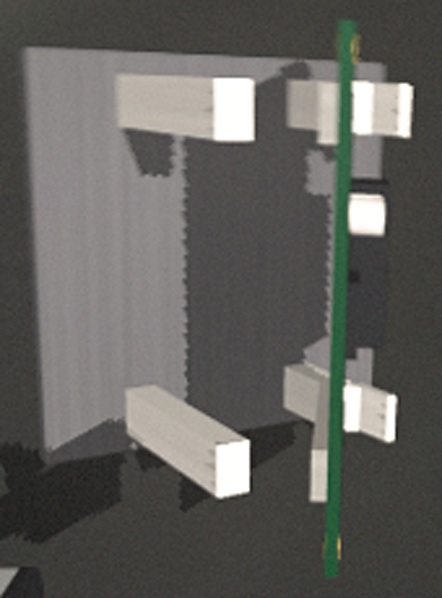

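Run:
```python
from h import *
from scipy.optimize import least_squares
o=ctrl.get_obs();d=ctrl.get_image("wrist");c=cam(d,o)
pl=np.array([[-.075,.075,.01],[-.075,-.075,.01],[.075,.075,.01]]);
plo=np.array([[183.8,108],[192.3,263],[323,115]])
ed=np.array([[308.2,98.3],[302,311.5]]); lo=np.array([[332.7,132.3],[327,250.8]])
def f(v,full=False):
    x,y,yaw,dx=v;C=cradle(x,y,yaw);g=lambda P:np.c_[P,np.ones(len(P))]@C.T
    T=R.from_euler('z',yaw).as_matrix()
    a=proj(c,pl@T.T+[x,y,0])-plo
    b=proj(c,g(np.array([[.08+dx,.11,.002],[-.08+dx,.11,.002]]))[:,:3])-ed
    l=proj(c,g(np.array([[.058,.0155,.025],[-.058,.0155,.025]]))[:,:3])-lo
    if full: print(a.round(1),b.round(1),l.round(1))
    return np.r_[a.ravel(),2*b.ravel(),l.ravel()]
s=least_squares(f,[.607,-.0045,-.35,0],loss="soft_l1");f(s.x,True);x,y,yaw,dx=s.x;print(s.x.round(4),np.degrees(yaw))
C=cradle(x,y,yaw);np.save("C.npy",C)
for dxx in(0,dx):
  for yy in(.095-.019,.26):
    T=np.eye(4);zt=-C[:3,1];yt=C[:3,2];T[:3,:3]=np.c_[np.cross(yt,zt),yt,zt];T[:3,3]=(C@[dxx,yy,.002,1])[:3]
    print(dxx,yy,[v.round(4) for v in tool_err(T,o)])
```

```text
[[ 0.2 -0.8]
 [-0.   6.8]
 [ 0.1 -1.1]] [[-0.  -0.4]
 [ 0.   0.9]] [[ 0.6 -0.2]
 [ 0.8  1.4]]
[ 0.6073 -0.0049 -0.3844  0.0021] -22.021944068791402
0 0.076 [array([ 0.0026, -0.0057,  0.1817]), array([ 0.0738, -0.908 ,  1.941 ])]
0 0.26 [array([ 0.0055, -0.0055, -0.0022]), array([ 0.0738, -0.908 ,  1.941 ])]
0.00210065412738746 0.076 [array([ 0.0047, -0.0057,  0.1818]), array([ 0.0738, -0.908 ,  1.941 ])]
0.00210065412738746 0.26 [array([ 0.0076, -0.0054, -0.0022]), array([ 0.0738, -0.908 ,  1.941 ])]
```

```bash
python3 -m jog '[1,0.0076,-0.0054,-0.002,0.1,-0.9,1.9, 1,0,0,0.03,0,0,0, 1,0,0,0.04,0,0,0, 1,0,0,0.04,0,0,0, 1,0,0,0.04,0,0,0, 1,0,0,0.02,0,0,0, 1,0,0,0.014,0,0,0, 1,0,0,0,0,0,0]'
cat > chk.py <<'E'
from h import *
import sys
C=np.load("C.npy");o=ctrl.get_obs()
a=np.array(eval(sys.argv[1]));f=1 if len(sys.argv)<3 else -1
T=np.eye(4);zt=-C[:3,1];yt=f*C[:3,2];T[:3,:3]=np.c_[np.cross(yt,zt),yt,zt];T[:3,3]=(C@[*a,1])[:3]
print("err",[v.round(4) for v in tool_err(T,o)],"q",o["q"].round(2),"F",o["contact_force"].round(1),"open",o["opening"].round(4))
E
python3 chk.py .0021,.076,.002
python3 -c "
from h import *
o=ctrl.get_obs();d=ctrl.get_image('wrist');c=cam(d,o);cv2.imwrite('pics/w2.png',d['image'])
C=np.load('C.npy');print(proj(c,(np.c_[[[.0821,.11,.002],[-.0779,.11,.002]],[1,1]]@C.T)[:,:3]))"
```

```text
t: 4.3
tool_pos: [0.5973, 0.0004, 0.1076]
tool_rot: [2.15, 1.464, 0.452]
contact_force: [-0.7, -0.4, -1.1]
opening: 0.0856
[[314.08465606  86.94555279]
 [309.71894212 555.94125064]]Traceback (most recent call last):
  File "chk.py", line 6, in <module>
    print("err",[v.round(4) for v in tool_err(T,o)],"q",o["q"].round(2),"F",o["contact_force"].round(1),"open",o["opening"].round(4))
                                                                                                               ^^^^^^^^^^^^^^^^^^
AttributeError: 'float' object has no attribute 'round'
```

View pics/w2.png

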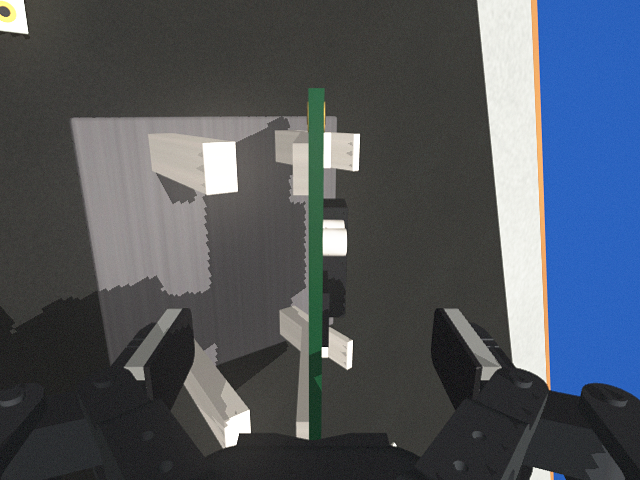

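Board edge is at column ~316 and the jaw mid-plane at ~312, so the board sits about 1 mm off in tool y. I'll shift and close.

```bash
sed -i 's/o\["opening"\].round(4)/round(float(o["opening"]),4)/' chk.py; python3 chk.py .0021,.076,.002; python3 -m jog '[1,0,0.001,0,0,0,0, 0,0,0,0,0,0,0, 0,0,0,0,0,0,0, 0,0,0,0,0,0,0, 0,0,0,0,0,0,0, 0,0,0,0,0,0,0, 0,0,0,0,0,0,0, 0,0,0,0,0,0,0]' 50;  python3 chk.py .0021,.076,.002
```

```text
err [array([ 0.0006, -0.0008, -0.0003]), array([-0.1853, -0.0379,  0.5185])] q [-0.03 -0.19  2.15 -0.34  0.63  0.56] F [ 1.2 -0.6  0.7] open 0.0852
t: 5.35
tool_pos: [0.5981, 0.0009, 0.1094]
tool_rot: [2.149, 1.462, 0.455]
contact_force: [-4.9, 1.7, 3.0]
opening: 0.0033
err [array([ 0.0002, -0.0016,  0.    ]), array([-0.1415, -0.0621,  0.4561])] q [-0.03 -0.19  2.15 -0.34  0.63  0.56] F [-4.9  1.7  3. ] open 0.0033
```

```bash
python3 -m jog '[0,0,0,-0.006,0,0,0, 0,0,0,-0.014,0,0,0, 0,0,0,-0.025,0,0,0, 0,0,0,-0.03,0,0,0, 0,0,0,-0.035,0,0,0, 0,0,0,-0.035,0,0,0, 0,0,0,-0.025,0,0,0, 0,0,0,-0.01,0,0,0, 0,0,0,0,0,0,-3, 0,0,0,0,0,0,-7]' 60;  python3 chk.py .0021,.256,.0036
```

```text
t: 6.6
tool_pos: [0.5023, 0.0392, 0.2563]
tool_rot: [1.997, 1.636, 0.389]
contact_force: [-0.3, -0.0, -2.1]
opening: 0.0031
err [array([ 0.0005,  0.0004, -0.0004]), array([-0.1779, -0.0676, 10.6789])] q [ 0.07 -0.62  2.2  -0.3   1.03  0.35] F [-0.3 -0.  -2.1] open 0.0031
```

```bash
python3 -m jog '[0,0,0,0,0,0,-10, 0,0,0,0,0,0,-10, 0,0,0,0,0,0,-10, 0,0,0,0,0,0,-10, 0,0,0,0,0,0,-10, 0,0,0,0,0,0,-10, 0,0,0,0,0,0,-10, 0,0,0,0,0,0,-10, 0,0,0,0,0,0,-10, 0,0,0,0,0,0,-10]' && python3 -m jog '[0,0,0,0,0,0,-10, 0,0,0,0,0,0,-10, 0,0,0,0,0,0,-10, 0,0,0,0,0,0,-10, 0,0,0,0,0,0,-10, 0,0,0,0,0,0,-10, 0,0,0,0,0,0,-6, 0,0,0,0,0,0,-3.3, 0,0,0,0,0,0,0]'; python3 chk.py 0,.256,.0036 f
python3 - <<'E'
from h import *
o=ctrl.get_obs();d=ctrl.get_image('wrist');c=cam(d,o);cv2.imwrite('pics/w3.png',d['image'])
s=ctrl.get_image('side')["image"][150:320,220:420]
out=np.zeros((480,800,3),np.uint8);out[:,:480]=d["image"][:,90:570];out[:272,480:]=cv2.resize(s,(320,272));cv2.imwrite('pics/w3v.png',out)
E
```

```text
t: 7.85
tool_pos: [0.5023, 0.0391, 0.2558]
tool_rot: [0.027, 2.561, -0.292]
contact_force: [0.1, 1.1, -1.3]
opening: 0.0032
t: 8.98
tool_pos: [0.5024, 0.0391, 0.256]
tool_rot: [-1.512, 2.254, -0.704]
contact_force: [-0.1, -0.0, -2.0]
opening: 0.0033
err [array([ 0.0014, -0.0003, -0.0007]), array([ 0.2067,  0.0298, -0.2678])] q [ 0.07 -0.62  2.2  -0.3   1.03 -2.6 ] F [-0.1 -0.  -2. ] open 0.0033
```

View pics/w3v.png

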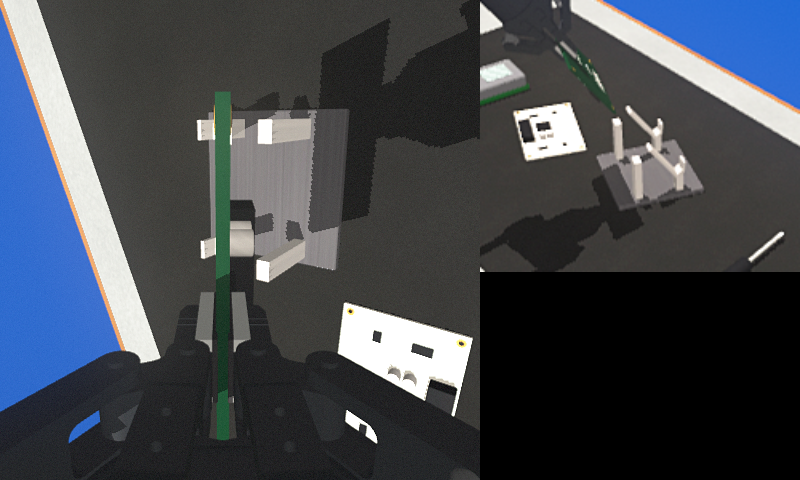

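The board is held and flipped, components toward the bars. I check the stand reprojection from this flipped camera, where any hand-eye error changes sign.

Run:
```python
from h import *
from scipy.optimize import least_squares
o=ctrl.get_obs();d=ctrl.get_image('wrist');c=cam(d,o)
pl=np.array([[-.075,-.075,.01],[-.075,.075,.01]]);plo=np.array([[439,110],[426,269.]])
L=np.array([[-.058,.0155,.025,1],[.058,.0155,.025,1]]);lo=np.array([[290,130],[293,249.]])
def f(v):
    T=R.from_euler('z',v[2]).as_matrix()
    a=proj(c,pl@T.T+[v[0],v[1],0])-plo; b=proj(c,(L@cradle(*v).T)[:,:3])-lo
    return np.r_[a.ravel(),b.ravel()]
v0=[.6073,-.0049,-.3844]
print(f(v0).round(1)); s=least_squares(f,v0);print(s.x.round(4),f(s.x).round(1))
C=np.load("C.npy");C2=cradle(*s.x);print("origin of new in old cradle mm",(np.linalg.inv(C)@C2[:,3]*1000).round(1))
im=d["image"];cv2.imwrite("pics/w3z.png",cv2.resize(im[85:285,275:450],None,fx=3,fy=3,interpolation=cv2.INTER_CUBIC))
```

```text
[-0.6 -0.6 -0.7  2.8 -2.4  0.  -2.7  1.7]
[ 0.6058 -0.0052 -0.3844] [ 1.  -1.7  0.7  2.3 -1.3 -0.9 -1.7  1.2]
origin of new in old cradle mm [-8.e-01  7.e-01 -1.e+00  1.e+03]
```

View pics/w3z.png

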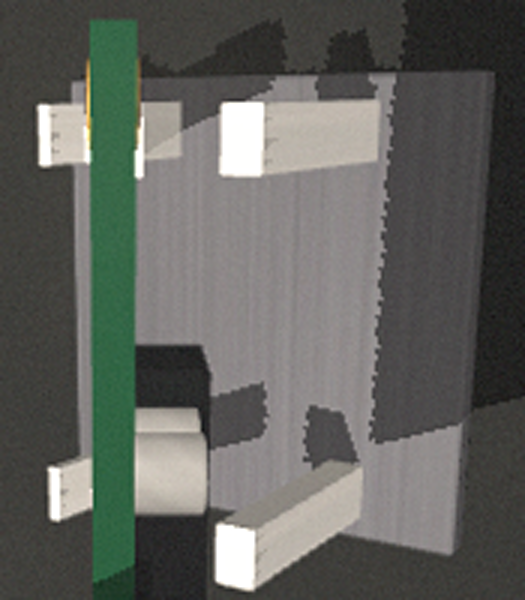

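Agrees with the earlier estimate within ~1 mm. I lower it with a 3 mm gap to the bars, to ~3 mm above the floor.

```bash
python3 -m jog '[0,0.0014,-0.0033,0,0.2,0,-0.3, 0,0,0,0.02,0,0,0, 0,0,0,0.035,0,0,0, 0,0,0,0.035,0,0,0, 0,0,0,0.03,0,0,0, 0,0,0,0.02,0,0,0, 0,0,0,0.015,0,0,0, 0,0,0,0.012,0,0,0, 0,0,0,0.009,0,0,0, 0,0,0,0,0,0,0]';  python3 chk.py 0,.079,.0066 f
python3 - <<'E'
from h import *
o=ctrl.get_obs();d=ctrl.get_image('wrist');s=ctrl.get_image('side')["image"][200:290,280:380]
out=np.zeros((480,800,3),np.uint8);out[:,:400]=cv2.resize(d["image"][60:300,240:440],(400,480));out[:360,400:]=cv2.resize(s,(400,360),interpolation=cv2.INTER_CUBIC);cv2.imwrite('pics/w4v.png',out)
E
```

```text
t: 10.38
tool_pos: [0.5985, -0.001, 0.1143]
tool_rot: [-1.518, 2.248, -0.709]
contact_force: [-0.2, 0.8, -1.5]
opening: 0.003
err [array([0.0003, 0.0008, 0.0005]), array([-0.0321,  0.0422,  0.0607])] q [-0.03 -0.2   2.15 -0.33  0.64 -2.58] F [-0.2  0.8 -1.5] open 0.003
```

View pics/w4v.png

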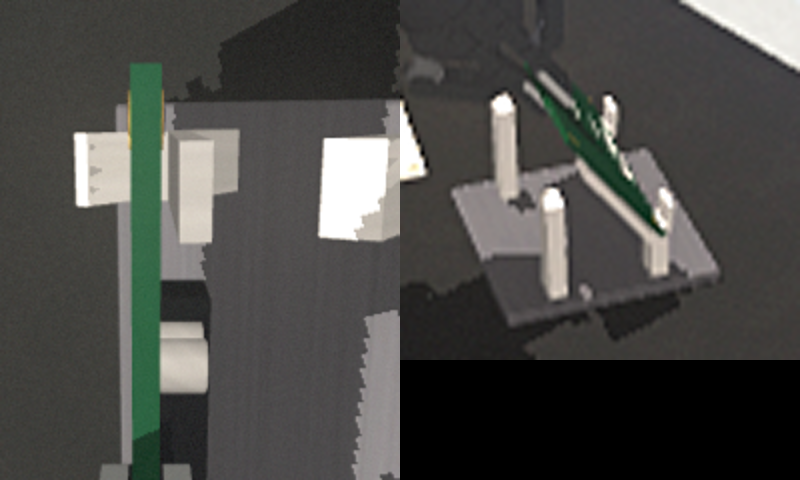

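The board is parallel to the bar with a small gap, its lower edge in the feet. Now down and back to contact.

```bash
python3 -m jog '[0,0,0,0.002,0,0,0, 0,0,0.0015,0,0,0,0, 0,0,0.001,0,0,0,0, 0,0,0,0,0,0,0]'; python3 chk.py 0,.076,.0036 f;  python3 -m jog '[0,0,0,0.001,0,0,0, 0,0,0.0005,0.0005,0,0,0, 0,0,0,0,0,0,0]'; python3 chk.py 0,.076,.0036 f
```

```text
t: 10.98
tool_pos: [0.5977, -0.0005, 0.1118]
tool_rot: [-1.517, 2.247, -0.71]
contact_force: [0.1, 0.2, -1.7]
opening: 0.0033
err [array([0.0005, 0.0015, 0.002 ]), array([-0.0867,  0.0691,  0.0616])] q [-0.03 -0.2   2.15 -0.34  0.63 -2.58] F [ 0.1  0.2 -1.7] open 0.0033
t: 11.35
tool_pos: [0.5984, -0.0008, 0.1106]
tool_rot: [-1.517, 2.246, -0.71]
contact_force: [-0.8, 0.2, 0.4]
opening: 0.0034
err [array([0.0005, 0.0015, 0.0006]), array([-0.1107,  0.0667,  0.0553])] q [-0.03 -0.2   2.15 -0.34  0.63 -2.57] F [-0.8  0.2  0.4] open 0.0034
```

```bash
python3 -m jog '[0,0,0.0005,0.0008,0,0,0, 0,0,0.0005,0.0006,0,0,0, 0,0,0,0,0,0,0]'; python3 chk.py 0,.076,.0036 f;  python3 -m jog '[0,0,0.0007,0.0007,0,0,0, 0,0,0,0,0,0,0]'; python3 chk.py 0,.076,.0036 f
```

```text
t: 11.72
tool_pos: [0.5987, -0.0011, 0.1105]
tool_rot: [-1.517, 2.246, -0.712]
contact_force: [-10.9, -0.3, 10.5]
opening: 0.0032
err [array([0.0003, 0.0017, 0.0002]), array([-0.1714,  0.0146,  0.0688])] q [-0.03 -0.19  2.15 -0.34  0.63 -2.57] F [-10.9  -0.3  10.5] open 0.0032
t: 11.98
tool_pos: [0.5988, -0.0013, 0.1104]
tool_rot: [-1.516, 2.246, -0.713]
contact_force: [-15.9, -1.1, 15.9]
opening: 0.0027
err [array([0.0002, 0.0018, 0.0001]), array([-0.2142, -0.0062,  0.0722])] q [-0.03 -0.19  2.15 -0.34  0.63 -2.57] F [-15.9  -1.1  15.9] open 0.0027
```

```bash
python3 -m jog '[0,0,0,-0.0015,0,0,0, 0,0,0,0,0,0,0]'; python3 chk.py 0,.076,.0036 f
python3 - <<'E'
from h import *
d=ctrl.get_image('wrist');s=ctrl.get_image('side')["image"][200:290,280:380]
out=np.zeros((480,800,3),np.uint8);out[:,:400]=cv2.resize(d["image"][60:300,240:440],(400,480));out[:360,400:]=cv2.resize(s,(400,360),interpolation=cv2.INTER_CUBIC);cv2.imwrite('pics/w5v.png',out)
E
```

```text
t: 12.22
tool_pos: [0.5978, -0.0005, 0.1099]
tool_rot: [-1.516, 2.245, -0.711]
contact_force: [-5.7, -1.4, 5.6]
opening: 0.0031
err [array([0.0005, 0.0005, 0.0003]), array([-0.1814,  0.0729,  0.0548])] q [-0.03 -0.2   2.15 -0.34  0.63 -2.57] F [-5.7 -1.4  5.6] open 0.0031
```

View pics/w5v.png

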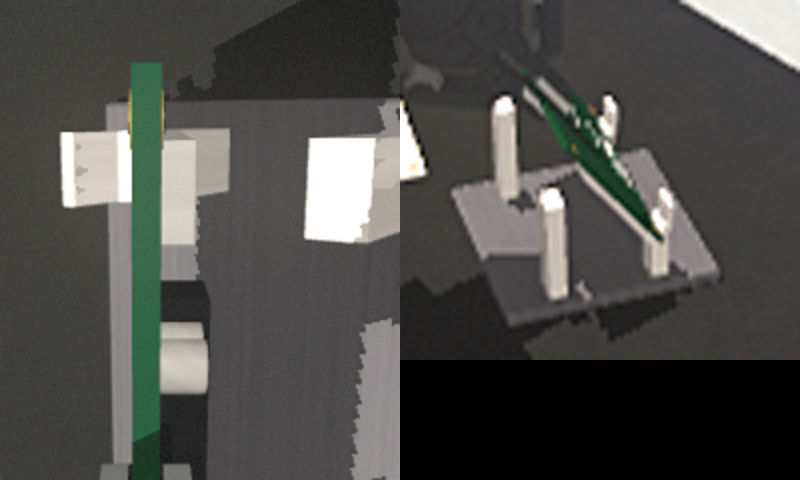

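The board is against the bar and down on the floor. I release, then retreat.

```bash
python3 -m jog '[0.08,0,0,0,0,0,0, 0.15,0,0,0,0,0,0, 0.3,0,0,0,0,0,0, 0.5,0,0,0,0,0,0, 0.5,0,0,0,0,0,0, 0.5,0,0,0,0,0,0]'; python3 -m jog '[0.5,0,0,-0.01,0,0,0, 0.5,0,0,-0.03,0,0,0, 0.5,0,0,-0.04,0,0,0, 0.5,0,0,-0.04,0,0,0, 0.5,0,0,-0.03,0,0,0, 0.5,0,0,-0.015,0,0,0, 0.5,0,0,0,0,0,0]'
python3 - <<'E'
from h import *
o=ctrl.get_obs();d=ctrl.get_image('wrist');c=cam(d,o);s=ctrl.get_image('side')["image"][200:290,280:380];t=ctrl.get_image('top')["image"][190:290,270:390]
im=d["image"];hsv=cv2.cvtColor(im,cv2.COLOR_BGR2HSV);m=((hsv[...,0]>55)&(hsv[...,0]<90)&(hsv[...,1]>100)&(hsv[...,2]>25));m[:, :270]=0;m[:,370:]=0;m[330:]=0
r=np.where(m.sum(1)>1)[0];print(r.min(),r.max(),[ (k,np.where(m[k])[0][[0,-1]]) for k in(r.min()+2,r.min()+50,r.max()-50,r.max()-2)])
C=np.load("C.npy");print(proj(c,(np.array([[-.08,.11,.0036,1],[.08,.11,.0036,1]])@C.T)[:,:3]))
out=np.zeros((600,800,3),np.uint8);out[:,:400]=cv2.resize(im[60:360,220:420],(400,600));out[:300,400:]=cv2.resize(s,(400,300),interpolation=cv2.INTER_CUBIC);out[300:,400:760]=cv2.resize(t,(360,300),interpolation=cv2.INTER_CUBIC);cv2.imwrite('pics/w6v.png',out)
E
```

```text
t: 13.08
tool_pos: [0.5972, -0.0003, 0.1088]
tool_rot: [-1.517, 2.247, -0.71]
contact_force: [0.4, -0.7, -0.8]
opening: 0.0424
t: 13.95
tool_pos: [0.5095, 0.0353, 0.2452]
tool_rot: [-1.516, 2.244, -0.711]
contact_force: [-0.2, -0.3, -0.5]
opening: 0.0427
104 325 [(np.int64(106), array([311, 317])), (np.int64(154), array([312, 317])), (np.int64(275), array([313, 317])), (np.int64(323), array([314, 318]))]
[[313.2451587  101.9867686 ]
 [313.10044238 325.12006884]]
```

View pics/w6v.png

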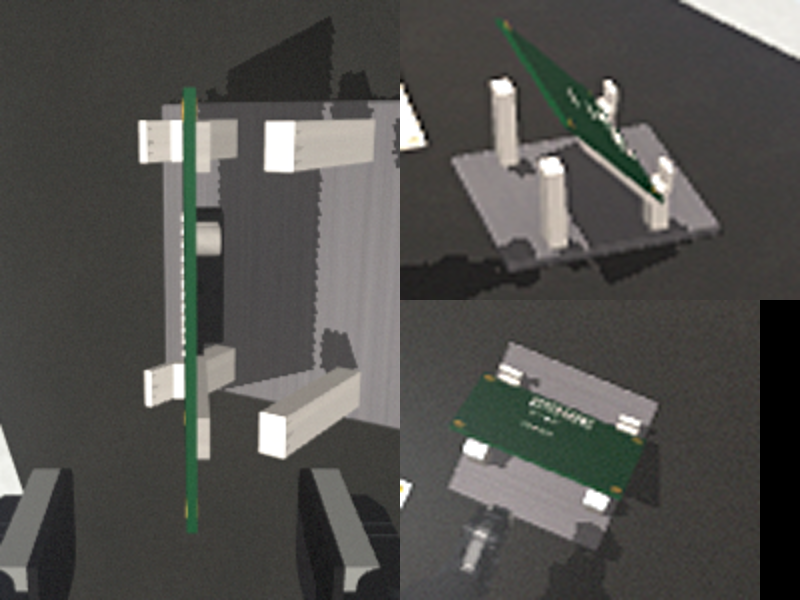

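The board sits against both bars and in both feet, solder side out, about 1 mm off centre, with the gripper clear. I'm handing the job in.

```bash
python3 -c "
from h import *
print(ctrl.get_obs()['t'],ctrl.finish_job())"
```

```text
the job is handed in; nothing more can be done
14.1 None
```

The board is turned over and back in the same stand, solder side facing up and outward. I gripped it by its bare top strip, lifted it clear, turned it 180° about its upright axis and lowered it into both feet. I then eased it back against the bars, released it and backed away. The job was handed in at 14.1 s.

- **Position:** after release, the last pictures show the lower edge in both feet and the face against both bars. It is about 1 mm off centre and 0.5° or less off straight, which is within measuring error.
- **Forces:** the largest contact I read was about 22 N, while pressing the board onto the feet. It was near zero after release.
- **Other objects:** none of the moves went near the tester, the reader or the screwdriver. I did not check their positions again at the end.
- **Disagreement:** my estimate of how far out the bars stand differed by 1–2 mm between camera and touch, so I relied on touch when seating the board.

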